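Load the pallet, unhitch it and hold the drawbar up

TASK

Fill every empty nest on the pallet with a spare insert from the wooden rack, lowering each fully home without dropping it; leave the surplus spare in the rack and the inserts already in nests where they are. Then, to free the loaded pallet, pull the coupler's spring latch sideways by its tab, lift the drawbar off the ball until the coupler is a good 6 cm above where it sat, and finish while still holding it up there in the gripper. Leave the other things on the table alone.

Things in the scene. Friction and masses are not known exactly. Their poses are not given: they have to be found in the camera images.
- shuttle: pallet shuttle bolted to the table: subplate 180 x 630 x 12, rails, fixed steel pallet 136 x 172 (top z 0.045) at its +y end, air cylinder (top z 0.123, fittings to 0.14) at its -y end. Origin on the table, 18 mm short of the pallet's near edge; y axis along the drawbar from cylinder to pallet, x axis across, away from the robot; yaw up to 0.18 either way
- nest_1: one of six alike fixed dark-steel nest blocks 46 x 46 x 32 high on the pallet, in two rows of three (60 apart in the shuttle's x, 54 in y, same yaw). Bore 18 diameter, 25 deep, in the middle of the top. Origin: centre of underside, world z 0.045; top at z 0.077. Four hold an insert at the start, two are empty; which ones changes each time
- nest_2: one of six alike fixed dark-steel nest blocks 46 x 46 x 32 high on the pallet, in two rows of three (60 apart in the shuttle's x, 54 in y, same yaw). Bore 18 diameter, 25 deep, in the middle of the top. Origin: centre of underside, world z 0.045; top at z 0.077. Four hold an insert at the start, two are empty; which ones changes each time
- nest_3: one of six alike fixed dark-steel nest blocks 46 x 46 x 32 high on the pallet, in two rows of three (60 apart in the shuttle's x, 54 in y, same yaw). Bore 18 diameter, 25 deep, in the middle of the top. Origin: centre of underside, world z 0.045; top at z 0.077. Four hold an insert at the start, two are empty; which ones changes each time
- nest_4: one of six alike fixed dark-steel nest blocks 46 x 46 x 32 high on the pallet, in two rows of three (60 apart in the shuttle's x, 54 in y, same yaw). Bore 18 diameter, 25 deep, in the middle of the top. Origin: centre of underside, world z 0.045; top at z 0.077. Four hold an insert at the start, two are empty; which ones changes each time
- nest_5: one of six alike fixed dark-steel nest blocks 46 x 46 x 32 high on the pallet, in two rows of three (60 apart in the shuttle's x, 54 in y, same yaw). Bore 18 diameter, 25 deep, in the middle of the top. Origin: centre of underside, world z 0.045; top at z 0.077. Four hold an insert at the start, two are empty; which ones changes each time
- nest_6: one of six alike fixed dark-steel nest blocks 46 x 46 x 32 high on the pallet, in two rows of three (60 apart in the shuttle's x, 54 in y, same yaw). Bore 18 diameter, 25 deep, in the middle of the top. Origin: centre of underside, world z 0.045; top at z 0.077. Four hold an insert at the start, two are empty; which ones changes each time
- insert_1: one of seven alike upright steel mould core inserts, 130 g: foot 16 diameter x 22 (round-nosed), body 22 diameter x 34 (grip here), tip 12 diameter x 7. Origin: centre of the foot's underside. Home in a nest its body's shoulder rests on the nest's top, origin at world z 0.055. Four stand in nests, three spares in the rack (origin z 0.014); which is which shows by where it stands
- insert_2: one of seven alike upright steel mould core inserts, 130 g: foot 16 diameter x 22 (round-nosed), body 22 diameter x 34 (grip here), tip 12 diameter x 7. Origin: centre of the foot's underside. Home in a nest its body's shoulder rests on the nest's top, origin at world z 0.055. Four stand in nests, three spares in the rack (origin z 0.014); which is which shows by where it stands
- insert_3: one of seven alike upright steel mould core inserts, 130 g: foot 16 diameter x 22 (round-nosed), body 22 diameter x 34 (grip here), tip 12 diameter x 7. Origin: centre of the foot's underside. Home in a nest its body's shoulder rests on the nest's top, origin at world z 0.055. Four stand in nests, three spares in the rack (origin z 0.014); which is which shows by where it stands
- insert_4: one of seven alike upright steel mould core inserts, 130 g: foot 16 diameter x 22 (round-nosed), body 22 diameter x 34 (grip here), tip 12 diameter x 7. Origin: centre of the foot's underside. Home in a nest its body's shoulder rests on the nest's top, origin at world z 0.055. Four stand in nests, three spares in the rack (origin z 0.014); which is which shows by where it stands
- insert_5: one of seven alike upright steel mould core inserts, 130 g: foot 16 diameter x 22 (round-nosed), body 22 diameter x 34 (grip here), tip 12 diameter x 7. Origin: centre of the foot's underside. Home in a nest its body's shoulder rests on the nest's top, origin at world z 0.055. Four stand in nests, three spares in the rack (origin z 0.014); which is which shows by where it stands
- insert_6: one of seven alike upright steel mould core inserts, 130 g: foot 16 diameter x 22 (round-nosed), body 22 diameter x 34 (grip here), tip 12 diameter x 7. Origin: centre of the foot's underside. Home in a nest its body's shoulder rests on the nest's top, origin at world z 0.055. Four stand in nests, three spares in the rack (origin z 0.014); which is which shows by where it stands
- insert_7: one of seven alike upright steel mould core inserts, 130 g: foot 16 diameter x 22 (round-nosed), body 22 diameter x 34 (grip here), tip 12 diameter x 7. Origin: centre of the foot's underside. Home in a nest its body's shoulder rests on the nest's top, origin at world z 0.055. Four stand in nests, three spares in the rack (origin z 0.014); which is which shows by where it stands
- rack: fixed wooden block 160 x 50 x 36 high with three bores 19 diameter, 25 deep, 50 apart along its x axis, in which the three spare inserts stand. Origin: centre of the underside; yaw up to 0.25 either way
- ball (a point): centre of the steel coupling ball, 25 diameter, flat underneath, on a 11 diameter neck at the pallet's end; at (0, -20, 80) in shuttle. It does not move
- drawbar: the tongue: grey square tube 24 x 24 with a ball coupler (dark inverted cup 40 diameter, side plates) at its end, 0.4 to 0.65 kg. Origin on its hinge pin, at (0, -220, 92) in shuttle; at rest its axes are the shuttle's, y from pin to coupler. It turns only about its x axis, coupler end up, to 0.8 rad, falls back if let go, and is locked down while the latch bolt is under the ball
- socket (a point): centre of the coupler's cup, 200 along the drawbar from the clevis pin and 12 below it; coincides with ball while the drawbar is down
- latch (a joint): travel of the spring latch, 0 = closed, 0.014 = end stop. It slides across the drawbar along drawbar's -x axis (towards the robot). Its cross bolt comes out from under the ball at 0.005; pulling takes 5 N at the start and 12 N at the end stop; it springs back when let go
- latch_tab (a point): grip point on the latch's upright steel pull tab beside the coupler, on the robot's side: plate 10 thick along x (the pull direction), 30 wide along y. Point mid-plate, 16 below its top edge, at (-55, 0, 23) from socket when closed (z 0.103). Clear gap of 25 tab to coupler; spring barrel in it up to z 0.078. The tab rises with the drawbar, which can be lifted by it
- cutters: diagonal cutters with black grips lying beyond the shuttle, about 160 long, 16 high; origin near the joint, on the table. Leave alone
- mould_block: bare steel block 50 x 110 x 32 with three holes, lying beyond the shuttle; origin centre of underside. Leave alone
- ball_vise: blue ball vise, 108 diameter, 107 high, on a black ring, beyond the shuttle; origin centre of underside. Leave alone
- tin: plain aluminium tin, 60 diameter, 75 high, standing left of the rack; origin centre of underside. Leave alone
Mind the look-alikes: they are no part of the job. Leave any black or yellow look-alike of the insert_5 alone.

How it is judged:
On the way, in this order (a step that is already met when the one before it is completed fails the run):
1. both empty nests filled, each insert fully home and let go, surplus spare still in the rack ((((horizontal distance between insert_5 and nest_5 below 0.003 m and z of insert_5 in the frame of nest_5 between 0.007 and 0.0125 m and angle between insert_5's own z axis and vertical below 0.05 rad) and (horizontal distance between insert_6 and nest_6 below 0.003 m and z of insert_6 in the frame of nest_6 between 0.007 and 0.0125 m and angle between insert_6's own z axis and vertical below 0.05 rad) and distance of insert_7 from where it was at the start of the episode below 0.008 m) or ((horizontal distance between insert_5 and nest_5 below 0.003 m and z of insert_5 in the frame of nest_5 between 0.007 and 0.0125 m and angle between insert_5's own z axis and vertical below 0.05 rad) and (horizontal distance between insert_7 and nest_6 below 0.003 m and z of insert_7 in the frame of nest_6 between 0.007 and 0.0125 m and angle between insert_7's own z axis and vertical below 0.05 rad) and distance of insert_6 from where it was at the start of the episode below 0.008 m) or ((horizontal distance between insert_6 and nest_5 below 0.003 m and z of insert_6 in the frame of nest_5 between 0.007 and 0.0125 m and angle between insert_6's own z axis and vertical below 0.05 rad) and (horizontal distance between insert_5 and nest_6 below 0.003 m and z of insert_5 in the frame of nest_6 between 0.007 and 0.0125 m and angle between insert_5's own z axis and vertical below 0.05 rad) and distance of insert_7 from where it was at the start of the episode below 0.008 m) or ((horizontal distance between insert_6 and nest_5 below 0.003 m and z of insert_6 in the frame of nest_5 between 0.007 and 0.0125 m and angle between insert_6's own z axis and vertical below 0.05 rad) and (horizontal distance between insert_7 and nest_6 below 0.003 m and z of insert_7 in the frame of nest_6 between 0.007 and 0.0125 m and angle between insert_7's own z axis and vertical below 0.05 rad) and distance of insert_5 from where it was at the start of the episode below 0.008 m) or ((horizontal distance between insert_7 and nest_5 below 0.003 m and z of insert_7 in the frame of nest_5 between 0.007 and 0.0125 m and angle between insert_7's own z axis and vertical below 0.05 rad) and (horizontal distance between insert_5 and nest_6 below 0.003 m and z of insert_5 in the frame of nest_6 between 0.007 and 0.0125 m and angle between insert_5's own z axis and vertical below 0.05 rad) and distance of insert_6 from where it was at the start of the episode below 0.008 m) or ((horizontal distance between insert_7 and nest_5 below 0.003 m and z of insert_7 in the frame of nest_5 between 0.007 and 0.0125 m and angle between insert_7's own z axis and vertical below 0.05 rad) and (horizontal distance between insert_6 and nest_6 below 0.003 m and z of insert_6 in the frame of nest_6 between 0.007 and 0.0125 m and angle between insert_6's own z axis and vertical below 0.05 rad) and distance of insert_5 from where it was at the start of the episode below 0.008 m)) and horizontal distance between insert_1 and nest_1 below 0.003 m and z of insert_1 in the frame of nest_1 between 0.007 and 0.0125 m and angle between each of insert_1, insert_2, insert_3, insert_4's own z axis and vertical below 0.05 rad and horizontal distance between insert_2 and nest_2 below 0.003 m and z of insert_2 in the frame of nest_2 between 0.007 and 0.0125 m and horizontal distance between insert_3 and nest_3 below 0.003 m and z of insert_3 in the frame of nest_3 between 0.007 and 0.0125 m and horizontal distance between insert_4 and nest_4 below 0.003 m and z of insert_4 in the frame of nest_4 between 0.007 and 0.0125 m and contact force between the fingers and insert_5 below 0.1 N and contact force between the fingers and insert_6 below 0.1 N and contact force between the fingers and insert_7 below 0.1 N), for 0.2 s.
2. latch pulled clear of the ball while the coupler still sits on it (value of joint latch above 0.004 m and z of socket in the frame of ball below 0.012 m), for 0.02 s.
At the end, for the whole second after the job is handed in: all six nests hold an insert fully home (3 mm off axis, 2.5 mm up, 0.05 rad), all let go, the third spare still in the rack (8 mm), and the gripper holds the coupler still, over 50 mm above its seat on the ball, touching drawbar or latch with over 1 N (all of step 1 and z of socket in the frame of ball above 0.05 m and contact force between the fingers and drawbar above 1 N and linear speed of drawbar below 0.03 m/s and angular speed of drawbar below 0.1 rad/s); the arm keeps its last pose, push and grip.
It fails at once if an insert that was already in a nest is moved by more than 8 mm (distance of any of insert_1, insert_2, insert_3, insert_4 from where it was at the start of the episode above 0.008 m).
It fails at once if a spare insert is dropped (falls more than about 12 mm) ((linear speed of insert_5 above 0.48 m/s and contact force between the fingers and insert_5 below 0.05 N) or (linear speed of insert_6 above 0.48 m/s and contact force between the fingers and insert_6 below 0.05 N) or (linear speed of insert_7 above 0.48 m/s and contact force between the fingers and insert_7 below 0.05 N)).
It fails at once if one of the other things on the table is moved by more than 15 mm (distance of any of cutters, mould_block, ball_vise, tin from where it was at the start of the episode above 0.015 m).
It also fails if it takes over 64 s, if anything falls off the work surface, if the arm or the gripper's body presses on something with over 40 N, if the wrist force passes 120 N, or if a joint passes its speed limit or range.

ROBOT

A 7-joint arm with a two-finger parallel gripper is mounted at the origin on the work surface. World frame = base frame: x ahead of the robot, y to its left, z up, the work surface at z = 0. Lengths are in m, angles in rad, forces in N, time in s.
With the tool pointing down it reaches from about 0.4 to 0.85 m from the base axis. Payload 10.4 kg.
Tool frame: the origin (TCP) lies at the very end of the fingers, on their centre line; the grasp point (between the pads) lies 19 mm behind it; z points along the fingers, y is the line along which they close (so a half turn about z gives the same grasp; the last joint's range is limited). The gripper opens to 85 mm and grips with 20 to 120 N. Pads are 22 mm wide; open, the fingers measure 114 mm over their backs; the gripper's body (76 mm by 85 mm) begins 54 mm behind the grasp point. The pads swing forward as they close: fully open they stand 13 mm farther back than shut.
Start: joints at [-1.175, 0.332, -0.065, 1.46, 0.022, 1.35, -0.088], TCP at [0.254, 0.571, 0.231] pointing down, gripper open.
Joint ranges: [-2.6, 2.6], [-0.5, 2.12], [-1.47, 1.34], [0.16, 2.42], [-1.27, 4.41], [0.06, 2.06], [-2.6, 2.6]. Speed limits (rad/s): [2.22, 2.22, 2.79, 2.79, 3.14, 3.14, 3.14].

INTERFACE

Orientations are given as a unit quaternion [x, y, z, w].
In Python, from workcell import manip gives the robot as it stands.
- The arm moves only by the tool nudge_tcp, called as name([rows], argument=value, ...), one row to a line, values as JSON. Schema: {"type":"object","properties":{"moves":{"type":"array","items":{"type":"object","properties":{"wx":{"type":"number"},"wy":{"type":"number"},"wz":{"type":"number"},"x":{"type":"number"},"y":{"type":"number"},"z":{"type":"number"},"finger_gap":{"type":"number"}},"additionalProperties":false,"required":["finger_gap"]},"minItems":1,"maxItems":20},"force":{"type":"number"},"only":{"type":"string"},"quiet":{"type":"boolean"},"lines":{"type":"string"}},"required":["moves"],"additionalProperties":false}. moves is a list of rows, 1 to 20 of them, each an object with the fields wx, wy, wz (a rotation vector in parts of the range, where 1.0 means 180 degrees), x, y, z (the shift in a scale on which 1.0 is 0.75 m), finger_gap (the opening from 0.0 (shut) to 1.0 (fully open)); a field left out counts as zero (the opening has to be given); each row is the pose to reach, as a shift and turn from the pose commanded when the call began, along the tool's axes at that moment; what a row does not reach only later rows make up. A row lasts 1/8 s, in which the tool goes at most 0.0625 m and 0.188 rad, less where a joint would pass 70% of its speed; a pose out of reach is approached as far as the arm can. The fingers move at their own pace and stop on an object; force is the grip in N (left out, the last holds). Time passes only in rows, so rows that do not move let the fingers close. The tool returns the time, the measured TCP pose, the force, the opening and the grip force at its end. only (a regular expression) keeps the lines of the reply that match it, lines (a string "A,B") keeps lines A to B, and quiet returns only ok. A shift or turn number past 1, either way, is cut back to 1. Input that does not fit is refused with a message, and nothing moves.
- manip.get_obs(): the state, without advancing time (a new reading comes with each control period).
- manip.camera(name): name is "scene" or "top"; returns the picture (480x640x3 uint8, blue, green, red); there is no depth.
- manip.calibration(name): a dict with "fx", "fy", "cx", "cy" (pixels), "world_from_camera" (4x4, takes a point from camera to world coordinates). Camera axes: x right, y up, looking along -z (the intrinsics and any distortion apply to the point x, -y, -z); pixel columns grow to the right and rows downward; lengths in m; the calibration is good to about 2 mm. A picture is of the moment at which its call begins. calibration takes no time and is no camera call.
- manip.hand_in(): hands the job in; it is judged then, once.
Trained networks look in the newest picture that a camera, given by its name, has taken for a name from the list of things; names that differ only in an ending like _2 or _b are one class to them, and where a whole thing is asked for, a point or a joint stands for the part that bears it (a point fixed in the world has none). Each returns a list of dicts, best first, with "confidence" (0 to 1); they miss things now and then, are a little off and sometimes report something else, mostly with a low value. They report only what shows in the picture. A call takes as long as a camera call. They do not tell look-alikes from the thing itself.
- manip.outline_of(camera, thing): "mask" (480x640 bool, what is visible of it) and "bbox" ([left, top, right, bottom] in pixels, round what is visible of it).
The state is a dict: "clock": time; "joint_pos": joint angles; "joint_velocities": joint speeds; "tau": joint torques, N m; "position": TCP position; "ee_rot": TCP orientation; "ft_force": force on the tool from outside, world axes, zero at the start; "torque": the same for the moment, N m; "grip_width": opening from 0.0 (shut) to 1.0 (fully open); "grasp_force": force on a finger pad.
Only numpy, scipy, OpenCV 4.12 (cv2) and the standard library are available. Lean on these libraries where they do the work, as an engineer would, in place of code of your own. Each camera call takes 0.05 s, during which the arm holds its last target. There are 200 camera calls.

## Working session

There is one attempt and no reset: what is moved stays moved. The work goes in short steps, Python scripts to look and compute and a tool call to move; the robot and the scene stay as the last step left them, time stands still between calls to the robot, and variables do not carry over. Pictures are saved under pics/ and viewed, at most 10 in all, crops included, and the job is handed in when it is done.

```bash
mkdir -p pics; ls; python3 - <<'E'
from workcell import manip
import cv2
for n in("scene","top"):
    im=manip.camera(n); cv2.imwrite(f"pics/{n}0.png",im)
    c=manip.calibration(n); print(n,{k:(v.round(4).tolist() if hasattr(v,'round') and k.startswith('w') else v) for k,v in c.items()})
    for t in ("insert_1","rack","nest_1","drawbar","latch_tab","tin"):
        print(t,[( [round(float(x)) for x in o["bbox"]],round(float(o["confidence"]),2)) for o in manip.outline_of(n,t)])
o=manip.get_obs();print(o)
E
```

```text
pics
scene {'fx': 460.7919520229078, 'fy': 460.7919520229078, 'cx': 321.62282796272694, 'cy': 240.42808320997648, 'world_from_camera': [[-0.6839, -0.5477, 0.482, 1.0191], [0.7296, -0.5107, 0.4549, 0.5218], [-0.003, 0.6627, 0.7488, 0.7682], [0.0, 0.0, 0.0, 1.0]]}
insert_1 [([446, 281, 459, 300], 0.8), ([481, 252, 497, 273], 0.7), ([504, 270, 523, 290], 0.65), ([425, 294, 437, 316], 0.64), ([338, 242, 349, 261], 0.63), ([356, 224, 370, 244], 0.58), ([316, 226, 328, 244], 0.57), ([461, 272, 475, 289], 0.52), ([316, 195, 329, 216], 0.45)]
rack [([408, 276, 489, 336], 0.86)]
nest_1 [([346, 234, 376, 260], 0.79), ([285, 215, 319, 246], 0.78), ([306, 235, 334, 262], 0.69), ([306, 205, 340, 226], 0.68), ([325, 248, 360, 278], 0.58), ([325, 212, 356, 240], 0.55)]
drawbar [([222, 154, 312, 215], 0.74)]
latch_tab [([300, 175, 312, 196], 0.76)]
tin [([486, 312, 531, 360], 0.82), ([154, 113, 392, 313], 0.67), ([301, 173, 312, 201], 0.43), ([286, 215, 316, 246], 0.42)]
top {'fx': 611.0314685704021, 'fy': 611.0314685704021, 'cx': 319.1297493010734, 'cy': 237.62550964646366, 'world_from_camera': [[-
[... 762 characters left out ...]
nt_pos': array([-1.17457934,  0.33216768, -0.0646865 ,  1.46007437,  0.02157864,
        1.34990018, -0.0885155 ]), 'joint_velocities': array([ 0.00152689, -0.00138895,  0.00230251, -0.00134942,  0.00020668,
        0.00047895, -0.00018339]), 'tau': array([ 4.88807491e-04, -6.25073004e+01,  4.91189200e-02, -3.91783762e+01,
        1.61567121e-02,  1.34871087e-03, -1.70410937e-05]), 'position': array([0.25417196, 0.57101902, 0.23136993]), 'ee_rot': array([ 2.07896139e-01,  9.78150903e-01,  7.36034522e-05, -4.02404975e-06]), 'ft_force': array([ 0.02945865, -0.12147759, -0.26441408]), 'torque': array([ 0.001287  , -0.02641314, -0.02682964]), 'grasp_force': 0.0, 'grip_width': 0.9992497662600668}
```

```bash
python3 - <<'E'
import cv2
a=cv2.imread("pics/scene0.png");b=cv2.imread("pics/top0.png")
cv2.imwrite("pics/s_crop.png",cv2.resize(a[130:370,210:540],(800,582),interpolation=cv2.INTER_CUBIC))
cv2.imwrite("pics/t_crop.png",cv2.resize(b[150:390,110:430],(800,600),interpolation=cv2.INTER_CUBIC))
E
```

```text
(no output)
```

View pics/s_crop.png

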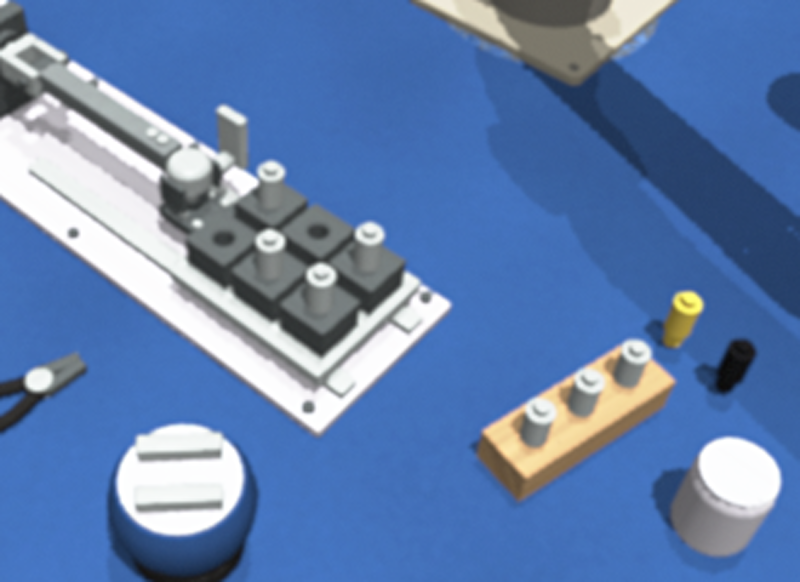

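View pics/t_crop.png

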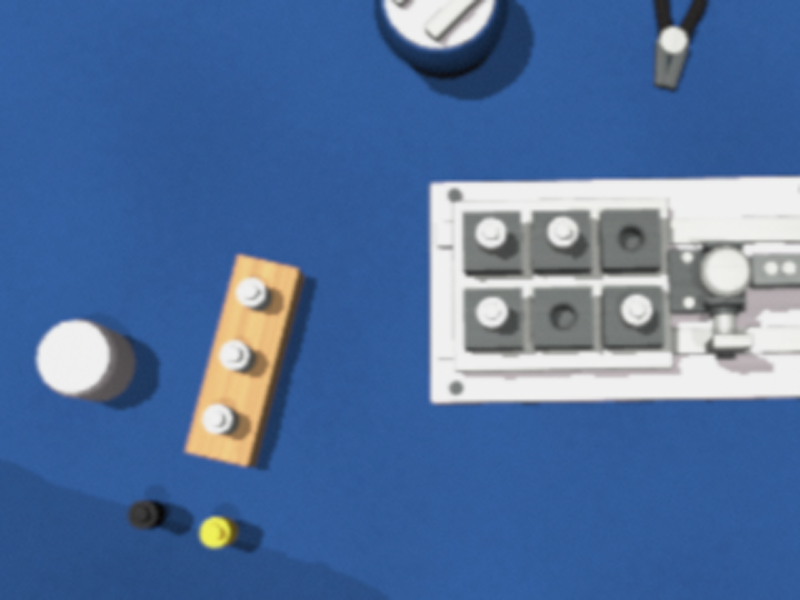

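Top crop (2.5×, offset 110,150) shows the two empty nests at about px (335,277), near row middle, and px (362,245), far row at the coupler end. 
Insert candidates in the top picture:
- Three grey spares in the rack at (211,267), (204,292) and (198,317).
- Black look-alike at (168,355) and yellow look-alike at (197,363), both standing loose and to be left alone.
- Grey inserts already in nests at (307,243), (335,242), (307,275) and (365,274), also left alone.

I choose the rack spares; the close crop confirms they are grey and in the wooden block. Next I fit the poses.

```bash
cat > h.py <<'E'
import numpy as np,cv2
from scipy.optimize import minimize
from workcell import manip
def proj(n,P):
    c=manip.calibration(n);M=np.linalg.inv(c["world_from_camera"]);P=np.atleast_2d(P)
    q=P@M[:3,:3].T+M[:3,3]
    return np.c_[c["cx"]+c["fx"]*q[:,0]/-q[:,2],c["cy"]-c["fy"]*q[:,1]/-q[:,2]]
S=8
def fill(m,n,P,v):
    h=cv2.convexHull(((proj(n,P)+.5)*S).round().astype(np.int32)); cv2.fillConvexPoly(m,h,v)
def box(T,x,y,z0,z1,hx,hy):
    return T([(x+a*hx,y+b*hy,z) for a in(-1,1) for b in(-1,1) for z in(z0,z1)])
def cyl(T,x,y,z0,z1,r):
    t=np.linspace(0,2*np.pi,24,endpoint=False)
    return T([(x+r*np.cos(a),y+r*np.sin(a),z) for a in t for z in(z0,z1)])
def tf(p):
    c,s=np.cos(p[2]),np.sin(p[2]); R=np.array([[c,-s,0],[s,c,0],[0,0,1]])
    return lambda Q:np.array(Q,float)@R.T+[p[0],p[1],0]
def ins(m,n,T,x,y,zb):
    fill(m,n,cyl(T,x,y,zb+.022,zb+.056,.011),0); fill(m,n,cyl(T,x,y,zb+.056,zb+.063,.006),0)
def fit(render,masks,rois,p0,cams):
    def cost(p):
        e=0
        for n in cams:
            m=render(n,p); m=cv2.resize(m,(640,480),interpolation=cv2.INTER_AREA)
            l,t,r,b=rois[n]; e+=((m-masks[n])[t:b,l:r]**2).sum()
        return e
    r=minimize(cost,p0,method="Nelder-Mead",options=dict(initial_simplex=[p0]+[np.array(p0)+d for d in np.diag([.006,.006,.04])],xatol=1e-5,fatol=1e-3))
    return r.x,r.fun
def blank(): return np.zeros((480*S,640*S),np.float32)
E
cat > fit.py <<'E'
from h import *
im={"scene":cv2.imread("pics/scene0.png"),"top":cv2.imread("pics/top0.png")}
# rack
mk={};mn={}
for n,i in im.items():
    i=i.astype(float); d=i[...,2]-i[...,0]        # red minus blue
    mk[n]=np.clip((d)/60,0,1)
    mx=i.max(2); mn[n]=np.clip((125-mx)/30,0,1)
def rr(n,p):
    m=blank();T=tf(p); fill(m,n,box(T,0,0,0,.036,.08,.025),1)
    for k in(-1,0,1): ins(m,n,T,.05*k,0,.014)
    return m
EMPTY=[(0,1),(1,0)]   # (row x, col y)
def rn(n,p):
    m=blank();T=tf(p)
    order=[(i,j) for i in(1,0) for j in(0,1,2)] if n=="top" else [(i,j) for i in(0,1) for j in(0,1,2)]
    for i,j in order: fill(m,n,box(T,(i-.5)*.06,(j-1)*.054,.045,.077,.023,.023),1)
    for i,j in order:
        if (i,j) not in EMPTY: ins(m,n,T,(i-.5)*.06,(j-1)*.054,.055)
    return m
for n in mn: cv2.imwrite(f"pics/m_{n}.png",255*mn[n])
def show(nm,p):
    out=[]
    for n in im:
        o=im[n].copy(); out.append(o)
    return out
if __name__=="__main__":
    # rough start from pixel back-projection
    def back(n,u,v,z):
        c=manip.calibration(n);W=c["world_from_camera"];d=W[:3,:3]@[(u-c["cx"])/c["fx"],-(v-c["cy"])/c["fy"],-1]
        return W[:3,3]+d*(z-W[2,3])/d[2]
    r0=back("top",204,292,.077); s0=back("top",335,261,.077); print(r0,s0)
    a,b=back("top",211,267,.077),back("top",198,317,.077); yaw=np.arctan2(*(a-b)[1::-1])
    ro={"top":(182,242,237,345),"scene":(400,265,497,342)}
    no={"top":(288,228,377,296),"scene":(300,205,382,282)}
    for c in(["top"],["scene"],["top","scene"]):
        p,f=fit(rr,mk,ro,[r0[0],r0[1],yaw],c);print("rack",c,p.round(4),f)
        q,f=fit(rn,mn,no,[s0[0],s0[1],0.0],c);print("nests",c,q.round(4),f)
    # overlay
    def pts(n):
        T=tf(p);P=list(T([(.05*k,0,.077) for k in(-1,0,1)]));T=tf(q)
        P+=[T([((i-.5)*.06,(j-1)*.054,.077 if (i,j) in EMPTY else .118)])[0] for i in(0,1) for j in(0,1,2)]
        return proj(n,P)
    o=[]
    for n,(l,t) in(("top",(185,225)),("scene",(290,185))):
        k=4 if n=="top" else 3.6; w,h=(195,125) if n=="top" else (216,139)
        g=cv2.resize(im[n][t:t+h,l:l+w],None,fx=k,fy=k,interpolation=cv2.INTER_CUBIC)
        for u,v in pts(n): cv2.drawMarker(g,(int((u-l+.5)*k),int((v-t+.5)*k)),(0,0,255),0,9,1)
        o.append(cv2.resize(g,(700,450))[:,:])
    cv2.imwrite("pics/ov.png",cv2.resize(np.vstack(o),(466,600)))
    np.save("pose.npy",[p,q])
    T=tf(p);print("spares",T([(.05*k,0,0) for k in(-1,0,1)]).round(4)); T=tf(q)
    print("empty",T([(( i-.5)*.06,(j-1)*.054,0) for i,j in EMPTY]).round(4),"tab",T([(-.055,-.054-.02-.018-.032,0)]))
E
python3 fit.py
```

```text
[0.48815121 0.35124861 0.077     ] [0.54710322 0.10044731 0.077     ]
rack ['top'] [ 0.4903  0.3549 -0.2289] 71.2020681423611
nests ['top'] [0.5477 0.1028 0.01  ] 1881.7200021701387
rack ['scene'] [ 0.4851  0.3527 -0.2235] 149.90881510416665[ WARN:0@0.968] global loadsave.cpp:1063 imwrite_ Unsupported depth image for selected encoder is fallbacked to CV_8U.
Traceback (most recent call last):
  File "fit.py", line 38, in <module>
    q,f=fit(rn,mn,no,[s0[0],s0[1],0.0],c);print("nests",c,q.round(4),f)
        ~~~^^^^^^^^^^^^^^^^^^^^^^^^^^^^^^
  File "h.py", line 28, in fit
    r=minimize(cost,p0,method="Nelder-Mead",options=dict(initial_simplex=[p0]+[np.array(p0)+d for d in np.diag([.006,.006,.04])],xatol=1e-5,fatol=1e-3))
  File "h.py", line 25, in cost
    m=render(n,p); m=cv2.resize(m,(640,480),interpolation=cv2.INTER_AREA)
  File "fit.py", line 19, in rn
    if (i,j) not in EMPTY: ins(m,n,T,(i-.5)*.06,(j-1)*.054,.055)
                           ~~~^^^^^^^^^^^^^^^^^^^^^^^^^^^^^^^^^^
  File "h.py", line 20, in ins
    fill(m,n,cyl(T,x,y,zb+.022,zb+.056,.011),0); fill(m,n,cyl(T,x,y,zb+.056,zb+.063,.006),0)
                                                 ~~~~^^^^^^^^^^^^^^^^^^^^^^^^^^^^^^^^^^^^^^^
  File "h.py", line 10, in fill
    h=cv2.convexHull(((proj(n,P)+.5)*S).round().astype(np.int32)); cv2.fillConvexPoly(m,h,v)
                       ~~~~^^^^^
  File "h.py", line 5, in proj
    c=manip.calibration(n);M=np.linalg.inv(c["world_from_camera"]);P=np.atleast_2d(P)
ValueError: time passes only in moves, steps and waits
```

```bash
sed -i 's/^def proj/from functools import lru_cache\n@lru_cache\ndef cal(n): return manip.calibration(n)\ndef proj/; s/c=manip.calibration(n);M/c=cal(n);M/' h.py; sed -i 's/manip.calibration(n)/cal(n)/; s/255\*mn\[n\]/(255*mn[n]).astype("uint8")/; s/(125-mx)\/30/(DT-mx)\/40/; s/^mk={}/DT=140;mk={}/' fit.py
python3 - <<'E'
import cv2
b=cv2.imread("pics/top0.png").max(2)
print(b[276,292:380]);print(b[228:300,335])
E
python3 fit.py
```

```text
[234 237 224 178 138 126 124 131 165 215 234 234 228 231 232 229 221 218
 227 224 180 109  75  74  79  98 118 132 147 143 129 125 125 123 125 124
 120 105  81  70  75  84 103 120 123 122 115 102  98 111 122 124 125 124
 130 143 152 142 115 102 116 122 123 122 120 114 130 186 229 234 226 216
 206 198 196 212 224 209 146  93  82  99 121 141 159 159 158 164]
[238 231 236 240 239 229 174 133 164 222 230 234 237 239 240 237 219 190
 226 228 170 103  83  96 116 122 122 121 111  79  55  91 166 227 239 234
 198 146 125 124 123 122 114  90  58  56  83 111 120 122 121 118 108  98
 113 123 124 124 122 116  90  90 141 182 228 239 240 240 231 187 166 179]
[0.48815121 0.35124861 0.077     ] [0.54710322 0.10044731 0.077     ]
rack ['top'] [ 0.4903  0.3549 -0.2289] 71.2020681423611
nests ['top'] [0.5476 0.1023 0.0055] 969.1607128906251
rack ['scene'] [ 0.4851  0.3527 -0.2235] 149.90881510416665
nests ['scene'] [0.5439 0.1001 0.0206] 670.5590527343751
rack ['top', 'scene'] [ 0.489   0.3541 -0.2302] 419.1078070746528
nests ['top', 'scene'] [0.5469 0.1023 0.0191] 1735.661806640625
spares [[0.4403 0.3655 0.    ]
 [0.489  0.3541 0.    ]
 [0.5377 0.3427 0.    ]]
empty [[0.5169 0.1018 0.    ]
 [0.5779 0.0489 0.    ]] tab [[ 0.49427944 -0.02268446  0.        ]]
```

View pics/ov.png

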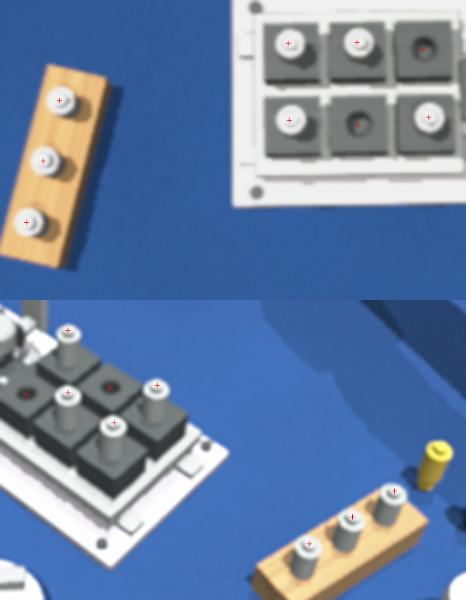

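The overlay markers land on the spare tips, nested tips and bores in both views, within about 1 px. I'll refine the nest fit with a better darkness threshold.

```bash
for d in 175 195; do sed -i "s/^DT=[0-9]*/DT=$d/" fit.py; python3 fit.py | grep -E "nests|\[\[|\]"|tail -n +2; done
python3 - <<'E'
from workcell import manip
from scipy.spatial.transform import Rotation as R
o=manip.get_obs();print(R.from_quat(o["ee_rot"]).as_matrix().round(3))
E
```

```text
rack ['top'] [ 0.4903  0.3549 -0.2289] 71.2020681423611
nests ['top'] [0.5471 0.1008 0.0095] 409.94587890625
rack ['scene'] [ 0.4851  0.3527 -0.2235] 149.90881510416665
nests ['scene'] [0.545  0.0993 0.0247] 696.891181640625
rack ['top', 'scene'] [ 0.489   0.3541 -0.2302] 419.1078070746528
nests ['top', 'scene'] [0.5467 0.1005 0.0143] 1204.265771484375
spares [[0.4403 0.3655 0.    ]
 [0.489  0.3541 0.    ]
 [0.5377 0.3427 0.    ]]
empty [[0.5167 0.1    0.    ]
 [0.5775 0.0469 0.    ]] tab [[ 0.49348697 -0.02431101  0.        ]]
rack ['top'] [ 0.4903  0.3549 -0.2289] 71.2020681423611
nests ['top'] [0.5471 0.1005 0.0102] 556.276171875
rack ['scene'] [ 0.4851  0.3527 -0.2235] 149.90881510416665
nests ['scene'] [0.5439 0.1002 0.0061] 908.077861328125
rack ['top', 'scene'] [ 0.489   0.3541 -0.2302] 419.1078070746528
nests ['top', 'scene'] [0.5465 0.1002 0.0191] 1564.032109375
spares [[0.4403 0.3655 0.    ]
 [0.489  0.3541 0.    ]
 [0.5377 0.3427 0.    ]]
empty [[0.5165 0.0997 0.    ]
 [0.5776 0.0468 0.    ]] tab [[ 0.49390348 -0.02479488  0.        ]]
[[-0.914  0.407  0.   ]
 [ 0.407  0.914  0.   ]
 [ 0.     0.    -1.   ]]
```

```bash
cat > go.py <<'E'
import sys,numpy as np
from workcell import manip
from scipy.spatial.transform import Rotation as R
o=manip.get_obs();x,y,z,a=map(float,sys.argv[1:5])
r=R.from_quat(o["ee_rot"]); t=R.from_matrix([[-np.cos(a),-np.sin(a),0],[-np.sin(a),np.cos(a),0],[0,0,-1]])
print("rv",(r.inv()*t).as_rotvec().round(4),"d",r.inv().apply(np.array([x,y,z])-o["position"]).round(4),"F",o["ft_force"].round(1),"w",round(o["grip_width"],3),"t",o["clock"],"pos",o["position"].round(4))
E
python3 go.py .5372 .3427 .16 -.229
```

```text
rv [ 1.000e-04 -0.000e+00 -1.898e-01] d [-0.3514 -0.0935  0.0713] F [ 0.  -0.1 -0.3] w 0.999 t 0.7 pos [0.2542 0.571  0.2314]
```

Units first: shifts go in shares of 0.75 m and turns go in shares of 180 degrees. So -0.3514 m is -0.4685, -0.345 m is -0.46, -0.19 rad is -0.0605.

nudge_tcp([
  {"wz": -0.0159,"x": -0.0733,"y": -0.02,"finger_gap": 0.5},
  {"wz": -0.0382,"x": -0.1467,"y": -0.04,"finger_gap": 0.5},
  {"wz": -0.0605,"x": -0.2267,"y": -0.06,"z": 0.0133,"finger_gap": 0.5},
  {"wz": -0.0605,"x": -0.3067,"y": -0.08,"z": 0.04,"finger_gap": 0.5},
  {"wz": -0.0605,"x": -0.3867,"y": -0.1027,"z": 0.0667,"finger_gap": 0.5},
  {"wz": -0.0605,"x": -0.46,"y": -0.1233,"z": 0.0933,"finger_gap": 0.5},
  {"wz": -0.0605,"x": -0.4685,"y": -0.1247,"z": 0.0951,"finger_gap": 0.5},
  {"wz": -0.0605,"x": -0.4685,"y": -0.1247,"z": 0.0951,"finger_gap": 0.5},
], force=30)

```text
clock: 1.7
position: [0.5373, 0.3425, 0.1598]
ee_rot: [0.115, 0.993, -0.0, -0.0]
ft_force: [0.5, 0.5, 0.7]
grip_width: 0.5
grasp_force: 0.0
```

```bash
python3 go.py .5372 .3427 .041 -.229
```

```text
rv [-0.0001 -0.0004 -0.0009] d [1.000e-04 2.000e-04 1.188e-01] F [0.5 0.5 0.7] w 0.5 t 1.7 pos [0.5373 0.3425 0.1598]
```

Descend and close.

In the tool's units: 0.1188 m is 0.1584, 0.11 m is 0.1467.

nudge_tcp([
  {"z": 0.0667,"finger_gap": 0.5},
  {"z": 0.12,"finger_gap": 0.5},
  {"z": 0.1467,"finger_gap": 0.5},
  {"z": 0.1584,"finger_gap": 0.5},
  {"z": 0.1584,"finger_gap": 0.5},
  {"z": 0.1584,"finger_gap": 0.1},
  {"z": 0.1584,"finger_gap": 0.1},
  {"z": 0.1584,"finger_gap": 0.1},
  {"z": 0.1584,"finger_gap": 0.1},
], force=30)

```text
clock: 2.82
position: [0.538, 0.3434, 0.0428]
ee_rot: [0.114, 0.993, 0.001, 0.001]
ft_force: [-0.8, 0.4, 7.2]
grip_width: 0.243
grasp_force: 29.4
```

```bash
python3 go.py .5372 .3427 .041 -.229
```

```text
rv [0.0022 0.0015 0.0001] d [ 0.0006 -0.0009  0.0018] F [-0.8  0.4  7.2] w 0.243 t 2.825 pos [0.538  0.3434 0.0428]
```

In the tool's units: -0.147 m is -0.196, -0.115 m is -0.1533.

nudge_tcp([
  {"z": -0.0267,"finger_gap": 0.1},
  {"z": -0.08,"finger_gap": 0.1},
  {"z": -0.1533,"finger_gap": 0.1},
  {"z": -0.196,"finger_gap": 0.1},
  {"z": -0.196,"finger_gap": 0.1},
])

```text
clock: 3.45
position: [0.5385, 0.3434, 0.1926]
ee_rot: [0.114, 0.993, 0.002, 0.002]
ft_force: [0.1, -0.2, -2.2]
grip_width: 0.245
grasp_force: 29.6
```

```bash
python3 go.py .5165 .1001 .118 -.229
```

```text
rv [ 0.0048  0.004  -0.    ] d [-0.0335 -0.2423  0.0736] F [ 0.1 -0.2 -2.2] w 0.245 t 3.45 pos [0.5385 0.3434 0.1926]
```

In the tool's units: -0.2423 m is -0.3231, -0.238 m is -0.3173, 0.005 rad is 0.0016.

nudge_tcp([
  {"x": -0.0093,"y": -0.0667,"finger_gap": 0.1},
  {"x": -0.0187,"y": -0.1333,"finger_gap": 0.1},
  {"x": -0.028,"y": -0.2133,"finger_gap": 0.1},
  {"x": -0.0373,"y": -0.28,"finger_gap": 0.1},
  {"wx": 0.0016,"wy": 0.0013,"x": -0.0433,"y": -0.3173,"finger_gap": 0.1},
  {"wx": 0.0016,"wy": 0.0013,"x": -0.0447,"y": -0.3231,"z": 0.0267,"finger_gap": 0.1},
  {"wx": 0.0016,"wy": 0.0013,"x": -0.0447,"y": -0.3231,"z": 0.08,"finger_gap": 0.1},
  {"wx": 0.0016,"wy": 0.0013,"x": -0.0447,"y": -0.3231,"z": 0.0981,"finger_gap": 0.1},
  {"wx": 0.0016,"wy": 0.0013,"x": -0.0447,"y": -0.3231,"z": 0.0981,"finger_gap": 0.1},
])

```text
clock: 4.58
position: [0.5142, 0.099, 0.1141]
ee_rot: [0.114, 0.993, -0.003, -0.003]
ft_force: [0.6, 0.0, -0.8]
grip_width: 0.244
grasp_force: 29.6
```

```bash
python3 go.py .5165 .1001 .118 -.229
python3 - <<'E'
from workcell import manip
import cv2,numpy as np
o=[]
for n,(l,t,w,h) in(("top",(290,215,100,90)),("scene",(295,150,100,120))):
    im=manip.camera(n); cv2.imwrite(f"pics/{n}1.png",im)
    o.append(cv2.resize(im[t:t+h,l:l+w],None,fx=4,fy=4,interpolation=cv2.INTER_CUBIC))
H=max(a.shape[0] for a in o); o=[cv2.copyMakeBorder(a,0,H-a.shape[0],0,0,0) for a in o]
cv2.imwrite("pics/hov1.png",np.hstack(o))
E
```

```text
rv [-0.0061 -0.0058  0.0004] d [-0.002   0.0016 -0.004 ] F [ 0.6  0.  -0.8] w 0.244 t 4.575 pos [0.5142 0.099  0.1141]
```

View pics/hov1.png

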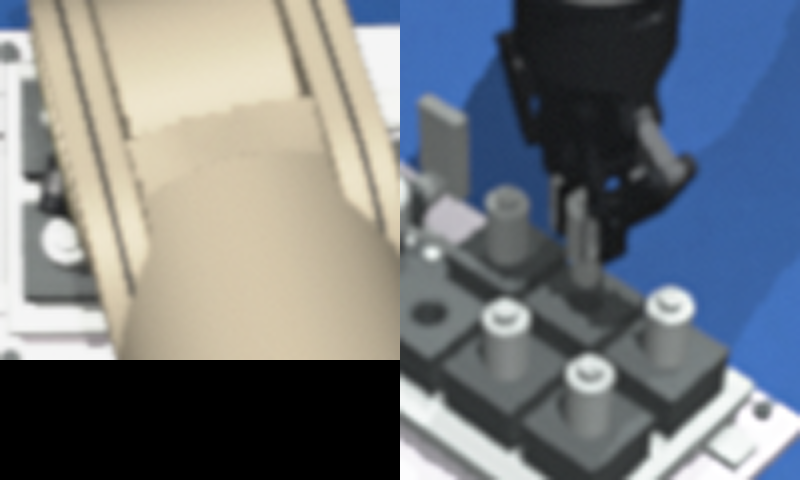

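The scene view shows the insert held just above the near-middle nest (scene px ~441,210); the top view is hidden by the arm. I'll let the arm settle and correct.

In the tool's units: -0.005 rad is -0.0016.

nudge_tcp([
  {"wx": -0.0016,"wy": -0.0013,"finger_gap": 0.1},
  {"wx": -0.0016,"wy": -0.0013,"finger_gap": 0.1},
  {"wx": -0.0016,"wy": -0.0013,"finger_gap": 0.1},
  {"wx": -0.0016,"wy": -0.0013,"finger_gap": 0.1},
  {"wx": -0.0016,"wy": -0.0013,"finger_gap": 0.1},
])

```text
clock: 5.3
position: [0.5148, 0.0991, 0.1146]
ee_rot: [0.114, 0.993, 0.0, -0.0]
ft_force: [1.0, -0.2, -1.6]
grip_width: 0.251
grasp_force: 29.6
```

```bash
python3 go.py .5165 .1001 .118 -.229
cat > hov.py <<'E'
# predicted vs seen: overlay insert model in scene picture
import sys;from h import *
im=manip.camera("scene"); fn=sys.argv[1]
o=manip.get_obs()["position"]; l,t,w,h=[int(a) for a in sys.argv[2:6]]; k=6
g=cv2.resize(im[t:t+h,l:l+w],None,fx=k,fy=k,interpolation=cv2.INTER_CUBIC)
cv2.imwrite(f"pics/{fn}.png",g)
E
python3 hov.py hov2 400 165 85 85
```

```text
rv [ 0.0001 -0.      0.0002] d [-0.0014  0.0013 -0.0034] F [ 1.  -0.2 -1.6] w 0.251 t 5.3 pos [0.5148 0.0991 0.1146]
```

View pics/hov2.png

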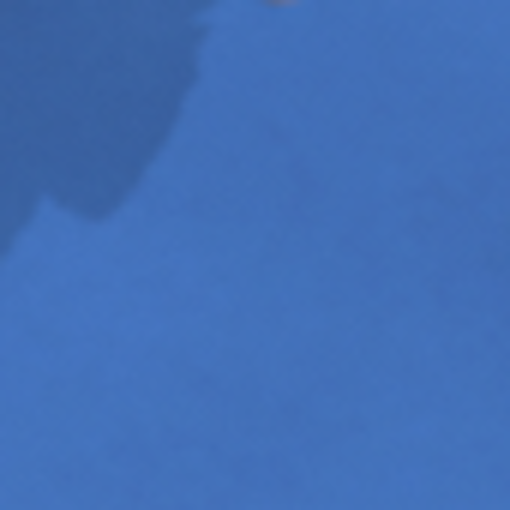

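That crop window missed (the insert is at scene px ~(340,221)), so the picture shows only blue table. I'll move to the corrected target and overlay the model insert and bore.

In the tool's units: 0.0026 m is 0.0035, 0.0022 m is 0.0029.

```bash
python3 go.py .5173 .1008 .112 -.229
```

```text
rv [ 0.     -0.      0.0002] d [-0.002   0.0022  0.0026] F [-0.6  1.4 -0.6] w 0.245 t 5.35 pos [0.5148 0.0991 0.1146]
```

nudge_tcp([
  {"x": -0.0027,"y": 0.0029,"z": 0.0035,"finger_gap": 0.1},
  {"x": -0.0027,"y": 0.0029,"z": 0.0035,"finger_gap": 0.1},
  {"x": -0.0027,"y": 0.0029,"z": 0.0035,"finger_gap": 0.1},
])

```text
clock: 5.72
position: [0.5172, 0.1008, 0.1119]
ee_rot: [0.114, 0.993, -0.0, -0.0]
ft_force: [0.2, -0.3, -1.8]
grip_width: 0.245
grasp_force: 29.6
```

```bash
cat > hov.py <<'E'
import sys;from h import *
im=manip.camera("scene"); fn=sys.argv[1]
o=manip.get_obs()["position"]; l,t,w,h=[int(a) for a in sys.argv[2:6]]; k=8
bias=np.array([-.0034,-.0013])
g=cv2.resize(im[t:t+h,l:l+w],None,fx=k,fy=k,interpolation=cv2.INTER_CUBIC); g0=g.copy()
dp=lambda P,c:cv2.polylines(g,[cv2.convexHull(np.int32(((proj("scene",P)-[l,t]+.5)*k).round()))],True,c,1)
T=tf([o[0]+bias[0],o[1]+bias[1],0]); zb=o[2]-.0288
dp(cyl(T,0,0,zb,zb+.022,.008),(0,0,255)); dp(cyl(T,0,0,zb+.022,zb+.056,.011),(0,0,255)); dp(cyl(T,0,0,zb+.056,zb+.063,.006),(0,0,255))
T=tf([.5448,.0998,.012])
for i in(0,1):
  for j in(0,1,2):
    x,y=(i-.5)*.06,(j-1)*.054
    dp(cyl(T,x,y,.077,.077,.009),(0,255,255)); dp(box(T,x,y,.077,.077,.023,.023),(0,255,0))
cv2.imwrite(f"pics/{fn}.png",np.hstack([g0,g])); print(o)
E
python3 hov.py hov3 318 190 50 75
```

```text
[0.51730686 0.10081555 0.11197755]
```

View pics/hov3.png

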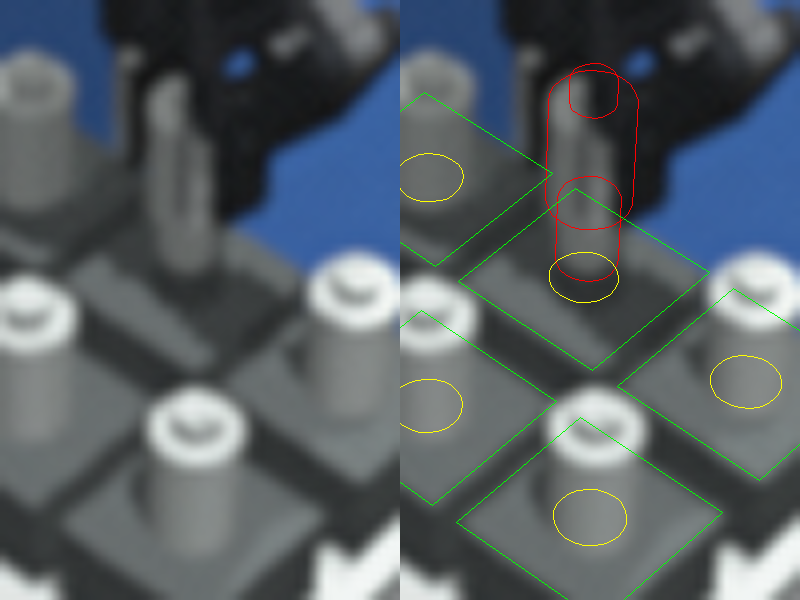

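The overlay shows the held insert's foot at scene px ~(341,224), right above the bore at ~(341,225), within about 2 mm. I'll probe downward and feel for it.

In the tool's units: 0.012 m is 0.016, 0.01 m is 0.0133.

nudge_tcp([
  {"z": 0.0067,"finger_gap": 0.1},
  {"z": 0.0107,"finger_gap": 0.1},
  {"z": 0.0133,"finger_gap": 0.1},
  {"z": 0.016,"finger_gap": 0.1},
  {"z": 0.016,"finger_gap": 0.1},
])

```text
clock: 6.4
position: [0.5172, 0.1008, 0.0998]
ee_rot: [0.114, 0.993, -0.0, -0.0]
ft_force: [0.7, -0.3, -1.8]
grip_width: 0.247
grasp_force: 29.6
```

```bash
python3 go.py .5173 .1008 .100 -.229
```

```text
rv [-0.0001 -0.0002  0.0002] d [-0.0001  0.0001 -0.0002] F [ 0.7 -0.3 -1.8] w 0.247 t 6.4 pos [0.5172 0.1008 0.0998]
```

nudge_tcp([
  {"z": 0.0067,"finger_gap": 0.1},
  {"z": 0.012,"finger_gap": 0.1},
  {"z": 0.016,"finger_gap": 0.1},
  {"z": 0.0187,"finger_gap": 0.1},
  {"z": 0.0187,"finger_gap": 0.1},
])

```text
clock: 7.02
position: [0.5172, 0.1008, 0.0859]
ee_rot: [0.114, 0.993, 0.0, -0.0]
ft_force: [0.6, -0.2, -1.1]
grip_width: 0.25
grasp_force: 29.6
```

```bash
python3 go.py .5173 .1008 .0838 -.229
```

```text
rv [-0.     -0.0002  0.0002] d [-0.0001  0.      0.0021] F [ 0.6 -0.2 -1.1] w 0.25 t 7.025 pos [0.5172 0.1008 0.0859]
```

No side force at all. Down until seated.

In the tool's units: 0.003 m is 0.004, 0.002 m is 0.0027.

nudge_tcp([
  {"z": 0.0013,"finger_gap": 0.1},
  {"z": 0.0027,"finger_gap": 0.1},
  {"z": 0.004,"finger_gap": 0.1},
  {"z": 0.004,"finger_gap": 0.1},
])

```text
clock: 7.52
position: [0.5174, 0.1009, 0.0837]
ee_rot: [0.114, 0.993, 0.0, 0.0]
ft_force: [-3.3, -0.9, 6.8]
grip_width: 0.246
grasp_force: 30.7
```

```bash
python3 go.py .5173 .1008 .0838 -.229
```

```text
rv [0.0004 0.0002 0.0002] d [ 0.0001 -0.0001 -0.0001] F [-3.3 -0.9  6.8] w 0.246 t 7.525 pos [0.5174 0.1009 0.0837]
```

In the tool's units: -0.1 m is -0.1333, -0.06 m is -0.08.

nudge_tcp([
  {"z": 0.0013,"finger_gap": 0.38},
  {"z": 0.0013,"finger_gap": 0.38},
  {"z": 0.0013,"finger_gap": 0.38},
  {"z": -0.0267,"finger_gap": 0.38},
  {"z": -0.08,"finger_gap": 0.38},
  {"z": -0.1333,"finger_gap": 0.38},
  {"z": -0.1333,"finger_gap": 0.38},
  {"z": -0.1333,"finger_gap": 0.38},
])

```text
clock: 8.52
position: [0.5169, 0.1008, 0.1823]
ee_rot: [0.114, 0.993, -0.0, -0.0]
ft_force: [-0.5, 0.3, -0.3]
grip_width: 0.38
grasp_force: 0.0
```

```bash
python3 go.py .4890 .3546 .15 -.229
```

```text
rv [-0.0002 -0.0006  0.0003] d [0.0848 0.2409 0.0323] F [-0.5  0.3 -0.3] w 0.38 t 8.525 pos [0.5169 0.1008 0.1823]
```

In the tool's units: 0.2409 m is 0.3212, 0.236 m is 0.3147.

nudge_tcp([
  {"x": 0.024,"y": 0.0667,"finger_gap": 0.5},
  {"x": 0.048,"y": 0.136,"finger_gap": 0.5},
  {"x": 0.0733,"y": 0.208,"finger_gap": 0.5},
  {"x": 0.0973,"y": 0.2773,"z": 0.0133,"finger_gap": 0.5},
  {"x": 0.1107,"y": 0.3147,"z": 0.04,"finger_gap": 0.5},
  {"x": 0.1131,"y": 0.3212,"z": 0.0431,"finger_gap": 0.5},
  {"x": 0.1131,"y": 0.3212,"z": 0.0431,"finger_gap": 0.5},
  {"x": 0.1131,"y": 0.3212,"z": 0.0431,"finger_gap": 0.5},
  {"x": 0.1131,"y": 0.3212,"z": 0.0431,"finger_gap": 0.5},
])

```text
clock: 9.65
position: [0.4901, 0.3537, 0.1514]
ee_rot: [0.115, 0.993, 0.0, 0.0]
ft_force: [-0.7, -0.0, -0.1]
grip_width: 0.502
grasp_force: 0.0
```

```bash
python3 go.py .4890 .3546 .0425 -.229
```

```text
rv [ 0.0007  0.0008 -0.0014] d [0.0013 0.0006 0.1089] F [-0.7 -0.  -0.1] w 0.502 t 9.65 pos [0.4901 0.3537 0.1514]
```

In the tool's units: 0.108 m is 0.144, 0.104 m is 0.1387.

nudge_tcp([
  {"x": 0.0017,"y": 0.0008,"z": 0.0667,"finger_gap": 0.5},
  {"x": 0.0011,"y": 0.0008,"z": 0.12,"finger_gap": 0.5},
  {"x": 0.0011,"y": 0.0008,"z": 0.1387,"finger_gap": 0.5},
  {"x": 0.0011,"y": 0.0008,"z": 0.144,"finger_gap": 0.5},
  {"x": 0.0011,"y": 0.0008,"z": 0.144,"finger_gap": 0.5},
  {"x": 0.0011,"y": 0.0008,"z": 0.144,"finger_gap": 0.1},
  {"x": 0.0011,"y": 0.0008,"z": 0.144,"finger_gap": 0.1},
  {"x": 0.0011,"y": 0.0008,"z": 0.144,"finger_gap": 0.1},
  {"x": 0.0011,"y": 0.0008,"z": 0.144,"finger_gap": 0.1},
  {"x": 0.0011,"y": 0.0008,"z": 0.144,"finger_gap": 0.1},
], force=30)

```text
clock: 10.9
position: [0.4894, 0.3556, 0.0442]
ee_rot: [0.114, 0.993, 0.001, 0.001]
ft_force: [-1.6, -2.1, 5.6]
grip_width: 0.248
grasp_force: 29.1
```

```bash
python3 go.py .4890 .3546 .0425 -.229
```

```text
rv [ 0.0013  0.0012 -0.    ] d [ 0.0002 -0.0011  0.0017] F [-1.6 -2.1  5.6] w 0.248 t 10.9 pos [0.4894 0.3556 0.0442]
```

In the tool's units: -0.146 m is -0.1947, -0.06 m is -0.08.

nudge_tcp([
  {"z": -0.0267,"finger_gap": 0.1},
  {"z": -0.08,"finger_gap": 0.1},
  {"z": -0.1467,"finger_gap": 0.1},
  {"z": -0.1947,"finger_gap": 0.1},
  {"z": -0.1947,"finger_gap": 0.1},
  {"z": -0.1947,"finger_gap": 0.1},
])

```text
clock: 11.65
position: [0.4884, 0.3553, 0.1888]
ee_rot: [0.114, 0.993, 0.0, -0.0]
ft_force: [0.4, -0.2, -2.5]
grip_width: 0.247
grasp_force: 29.6
```

```bash
python3 go.py .5779 .0475 .19 -.229
```

```text
rv [ 0.     -0.0001  0.0003] d [-0.1569 -0.2795 -0.0012] F [ 0.4 -0.2 -2.5] w 0.247 t 11.65 pos [0.4884 0.3553 0.1888]
```

In the tool's units: -0.2795 m is -0.3727, -0.273 m is -0.364.

nudge_tcp([
  {"x": -0.0333,"y": -0.06,"finger_gap": 0.1},
  {"x": -0.0707,"y": -0.1267,"finger_gap": 0.1},
  {"x": -0.108,"y": -0.1933,"finger_gap": 0.1},
  {"x": -0.1467,"y": -0.26,"finger_gap": 0.1},
  {"x": -0.18,"y": -0.32,"finger_gap": 0.1},
  {"x": -0.204,"y": -0.364,"finger_gap": 0.1},
  {"x": -0.2092,"y": -0.3727,"finger_gap": 0.1},
  {"x": -0.2092,"y": -0.3727,"z": 0.04,"finger_gap": 0.1},
  {"x": -0.2092,"y": -0.3727,"z": 0.08,"finger_gap": 0.1},
  {"x": -0.2092,"y": -0.3727,"z": 0.0987,"finger_gap": 0.1},
  {"x": -0.2092,"y": -0.3727,"z": 0.0987,"finger_gap": 0.1},
  {"x": -0.2092,"y": -0.3727,"z": 0.0987,"finger_gap": 0.1},
  {"x": -0.2092,"y": -0.3727,"z": 0.0987,"finger_gap": 0.1},
])

```text
clock: 13.28
position: [0.5788, 0.0479, 0.1158]
ee_rot: [0.114, 0.993, 0.0, 0.001]
ft_force: [0.0, 0.6, -0.5]
grip_width: 0.244
grasp_force: 29.7
```

```bash
python3 go.py .5779 .0475 .1015 -.229
```

```text
rv [0.0009 0.0016 0.0003] d [ 0.0008 -0.0006  0.0143] F [ 0.   0.6 -0.5] w 0.244 t 13.275 pos [0.5788 0.0479 0.1158]
```

Units first: shifts go in shares of 0.75 m and turns go in shares of 180 degrees. So 0.0143 m is 0.0191, 0.012 m is 0.016.

nudge_tcp([
  {"x": 0.0005,"y": -0.0004,"finger_gap": 0.1},
  {"x": 0.0005,"y": -0.0004,"finger_gap": 0.1},
  {"x": 0.0005,"y": -0.0004,"z": 0.0067,"finger_gap": 0.1},
  {"x": 0.0005,"y": -0.0004,"z": 0.012,"finger_gap": 0.1},
  {"x": 0.0005,"y": -0.0004,"z": 0.016,"finger_gap": 0.1},
  {"x": 0.0005,"y": -0.0004,"z": 0.0191,"finger_gap": 0.1},
  {"x": 0.0005,"y": -0.0004,"z": 0.0191,"finger_gap": 0.1},
])

```text
clock: 14.15
position: [0.5775, 0.0474, 0.1002]
ee_rot: [0.114, 0.993, -0.0, -0.0]
ft_force: [-0.3, 0.1, -1.8]
grip_width: 0.245
grasp_force: 29.7
```

```bash
python3 go.py .5779 .0475 .0852 -.229
```

```text
rv [-0.0001 -0.0004  0.0002] d [-0.0004  0.0002  0.015 ] F [-0.3  0.1 -1.8] w 0.245 t 14.15 pos [0.5775 0.0474 0.1002]
```

In the bore. Lower home.

In the tool's units: 0.0155 m is 0.0207, 0.015 m is 0.02.

nudge_tcp([
  {"z": 0.0067,"finger_gap": 0.1},
  {"z": 0.012,"finger_gap": 0.1},
  {"z": 0.016,"finger_gap": 0.1},
  {"z": 0.0187,"finger_gap": 0.1},
  {"z": 0.02,"finger_gap": 0.1},
  {"z": 0.0207,"finger_gap": 0.1},
  {"z": 0.0207,"finger_gap": 0.1},
])

```text
clock: 15.02
position: [0.5777, 0.0474, 0.0852]
ee_rot: [0.114, 0.993, 0.0, 0.0]
ft_force: [-2.0, -0.6, 2.4]
grip_width: 0.247
grasp_force: 30.0
```

```bash
python3 go.py .5779 .0475 .0852 -.229
```

```text
rv [0.0002 0.0002 0.0001] d [-0.0001  0.0002 -0.    ] F [-2.  -0.6  2.4] w 0.247 t 15.025 pos [0.5777 0.0474 0.0852]
```

In the tool's units: -0.15 m is -0.2, -0.1 m is -0.1333.

nudge_tcp([
  {"z": 0.0008,"finger_gap": 0.1},
  {"z": 0.0013,"finger_gap": 0.1},
  {"z": 0.0013,"finger_gap": 0.1},
  {"z": 0.0013,"finger_gap": 0.38},
  {"z": 0.0013,"finger_gap": 0.38},
  {"z": 0.0013,"finger_gap": 0.38},
  {"z": -0.0267,"finger_gap": 0.38},
  {"z": -0.08,"finger_gap": 0.38},
  {"z": -0.1333,"finger_gap": 0.38},
  {"z": -0.2,"finger_gap": 0.38},
  {"z": -0.2,"finger_gap": 0.38},
])

```text
clock: 16.4
position: [0.5796, 0.0475, 0.2391]
ee_rot: [0.114, 0.993, 0.001, 0.003]
ft_force: [0.5, -0.3, -0.3]
grip_width: 0.381
grasp_force: 0.0
```

```bash
python3 go.py .45 .15 .25 -1.57
```

```text
rv [0.0069 0.0034 1.341 ] d [ 0.1494  0.0704 -0.0117] F [ 0.5 -0.3 -0.3] w 0.381 t 16.4 pos [0.5796 0.0475 0.2391]
```

```bash
python3 go.py .4937 -.0235 .18 -1.559; 
```

```text
rv [0.0069 0.0034 1.33  ] d [ 0.0679 -0.0888  0.0584] F [ 0.5 -0.3 -0.3] w 0.381 t 16.4 pos [0.5796 0.0475 0.2391]
```

In the tool's units: -0.0888 m is -0.1184, -0.075 m is -0.1, 1.33 rad is 0.4234.

nudge_tcp([
  {"wz": 0.0573,"x": 0.0133,"y": -0.016,"finger_gap": 0.235},
  {"wz": 0.1146,"x": 0.0267,"y": -0.032,"finger_gap": 0.235},
  {"wz": 0.1719,"x": 0.04,"y": -0.048,"finger_gap": 0.235},
  {"wz": 0.2292,"x": 0.0533,"y": -0.064,"z": 0.0133,"finger_gap": 0.235},
  {"wz": 0.2865,"x": 0.0667,"y": -0.08,"z": 0.0267,"finger_gap": 0.235},
  {"wz": 0.3438,"x": 0.08,"y": -0.1,"z": 0.04,"finger_gap": 0.235},
  {"wz": 0.3947,"x": 0.0905,"y": -0.1184,"z": 0.0533,"finger_gap": 0.235},
  {"wz": 0.4234,"x": 0.0905,"y": -0.1184,"z": 0.0667,"finger_gap": 0.235},
  {"wz": 0.4234,"x": 0.0905,"y": -0.1184,"z": 0.0667,"finger_gap": 0.235},
  {"wz": 0.4234,"x": 0.0905,"y": -0.1184,"z": 0.0667,"finger_gap": 0.235},
  {"wz": 0.4234,"x": 0.0905,"y": -0.1184,"z": 0.0667,"finger_gap": 0.235},
])

```text
clock: 17.77
position: [0.4916, -0.0235, 0.1852]
ee_rot: [0.702, 0.712, 0.0, 0.0]
ft_force: [0.5, 0.1, 0.4]
grip_width: 0.236
grasp_force: 0.0
```

```bash
python3 go.py .4937 -.0235 .14 -1.559
python3 - <<'E'
from workcell import manip
import cv2,numpy as np
im=manip.camera("scene"); cv2.imwrite("pics/scene_l0.png",im)
g=cv2.resize(im[130:265,240:380],None,fx=4,fy=4,interpolation=cv2.INTER_CUBIC)
cv2.imwrite("pics/latch1.png",g)
E
```

```text
rv [ 0.0005 -0.0001  0.0016] d [0.     0.002  0.0452] F [0.5 0.1 0.4] w 0.236 t 17.775 pos [ 0.4916 -0.0235  0.1852]
```

View pics/latch1.png

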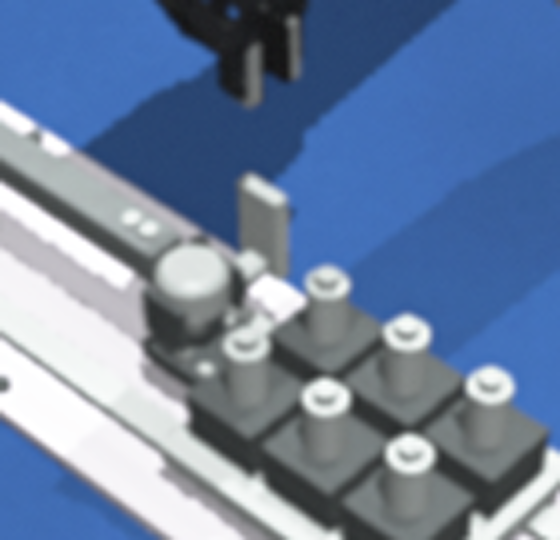

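All six nests now hold an insert. The fingers hang above the latch tab (tab top at scene px ~(306,178)). I'll check that against the predicted tab position, plus the fingertips.

```bash
python3 - <<'E'
from h import *
b=np.array([-.0034,-.0013,0])
t=np.array([.4937,-.0235,.119])
P=[t+b+[dx,dy,0] for dx in(-.005,.005) for dy in(-.015,.015)]+[t+b]
print(((proj("scene",P)+.5-[240,130])*4).round(0))
tc=np.array([.4916,-.0235,.1852])
print(((proj("scene",[tc+b+[s,d,0] for s in(-.01,.01) for d in (-.011,.011)])+.5-[240,130])*4).round(0))
im=cv2.imread("pics/top0.png"); 
b2=np.array([.0018,.0009,0])
print("top pred",proj("top",[t+b2+[dx,dy,0] for dx in(-.005,.005) for dy in(-.015,.015)]).round(1))
print(im[280:296,386:414].max(2))
E
```

```text
[[250. 169.]
 [290. 194.]
 [237. 178.]
 [277. 203.]
 [263. 186.]]
[[260.  67.]
 [291.  85.]
 [233.  84.]
 [264. 102.]]
top pred [[410.7 287.9]
 [394.4 288. ]
 [410.5 282.5]
 [394.2 282.6]]
[[236 235 235 236 236 236 236 234 220 188 183 203 225 234 231 217 194 169
  164 179 184 182 175 174 180 183 184 191]
 [229 224 224 226 227 229 229 226 208 176 172 193 218 228 223 205 180 159
  155 170 176 174 180 201 222 226 226 227]
 [230 223 223 223 223 224 225 222 201 169 164 180 202 219 212 191 169 150
  146 157 163 169 192 222 233 236 238 238]
 [234 228 226 226 225 226 226 223 205 173 171 182 193 202 198 188 176 163
  161 168 171 175 193 215 225 232 238 239]
 [235 229 226 226 226 226 226 220 197 189 215 223 224 224 224 223 221 216
  214 215 216 216 220 223 224 229 238 240]
 [236 230 227 227 226 226 220 196 165 188 228 237 237 236 236 236 235 233
  232 232 232 232 230 231 226 228 237 240]
 [238 233 228 226 226 220 197 154 133 181 228 238 239 239 239 239 238 237
  238 237 237 236 236 234 228 227 237 240]
 [239 236 230 227 223 205 158 116 117 173 223 233 235 235 234 234 234 232
  233 234 232 232 
[... 261 characters left out ...]
231 230 230 229 226 204 149 105  90  89  86  83  84  84  84  82  81  84
   90  94  98 111 136 162 198 226 232 230]
 [197 198 197 194 193 184 165 151 143 128  98  70  67  69  71  70  69  80
  107 126 133 141 154 165 179 200 214 217]
 [224 225 225 225 225 225 224 223 219 192 134  82  69  71  72  72  75  93
  132 163 171 174 176 177 180 186 195 210]
 [238 238 239 238 238 239 239 238 235 220 167 124 113 110 110 110 116 130
  156 180 185 187 187 187 187 187 190 198]
 [240 240 239 240 240 240 240 240 239 233 211 179 169 168 168 168 169 173
  180 186 188 189 189 189 190 189 188 190]
 [240 240 240 240 240 240 240 240 240 237 227 204 188 185 185 185 185 185
  186 187 186 187 186 187 186 185 186 185]]
```

In the tool's units: 0.055 m is 0.0733, 0.045 m is 0.06.

nudge_tcp([
  {"y": 0.0011,"finger_gap": 0.235},
  {"y": 0.0011,"z": 0.0267,"finger_gap": 0.235},
  {"y": 0.0011,"z": 0.06,"finger_gap": 0.235},
  {"y": 0.0011,"z": 0.0733,"finger_gap": 0.235},
  {"y": 0.0011,"z": 0.0733,"finger_gap": 0.235},
  {"y": 0.0011,"z": 0.0733,"finger_gap": 0.235},
])

```text
clock: 18.58
position: [0.4928, -0.0237, 0.1308]
ee_rot: [0.703, 0.711, 0.001, 0.0]
ft_force: [0.9, -0.1, 0.4]
grip_width: 0.234
grasp_force: 0.0
```

```bash
python3 go.py .4930 -.0235 .087 -1.559
```

```text
rv [ 0.0013 -0.0002  0.0002] d [0.0001 0.0002 0.0438] F [ 0.9 -0.1  0.4] w 0.234 t 18.575 pos [ 0.4928 -0.0237  0.1308]
```

In the tool's units: 0.043 m is 0.0573, 0.036 m is 0.048.

nudge_tcp([
  {"z": 0.0107,"finger_gap": 0.235},
  {"z": 0.0213,"finger_gap": 0.235},
  {"z": 0.0347,"finger_gap": 0.235},
  {"z": 0.048,"finger_gap": 0.235},
  {"z": 0.0573,"finger_gap": 0.235},
  {"z": 0.0573,"finger_gap": 0.235},
])

```text
clock: 19.32
position: [0.4918, -0.0237, 0.0863]
ee_rot: [0.703, 0.711, -0.0, -0.0]
ft_force: [-0.2, -0.1, -0.1]
grip_width: 0.238
grasp_force: 0.0
```

```bash
python3 go.py .4930 -.0235 .087 -1.559
```

```text
rv [-0.0011  0.0002  0.0002] d [ 0.0002  0.0012 -0.0007] F [-0.2 -0.1 -0.1] w 0.238 t 19.325 pos [ 0.4918 -0.0237  0.0863]
```

nudge_tcp([
  {"finger_gap": 0.02},
  {"finger_gap": 0.02},
  {"finger_gap": 0.02},
  {"finger_gap": 0.02},
], force=80)

```text
clock: 19.82
position: [0.4931, -0.0237, 0.0873]
ee_rot: [0.703, 0.711, 0.001, 0.001]
ft_force: [4.9, 0.0, -5.3]
grip_width: 0.105
grasp_force: 77.8
```

```bash
python3 go.py .4930 -.0235 .087 -1.559
```

```text
rv [ 0.0022 -0.      0.0003] d [ 0.0002 -0.0001  0.0003] F [ 4.9  0.  -5.3] w 0.105 t 19.825 pos [ 0.4931 -0.0237  0.0873]
```

In the tool's units: -0.0115 m is -0.0153, -0.009 m is -0.012.

nudge_tcp([
  {"y": -0.004,"finger_gap": 0.02},
  {"y": -0.008,"finger_gap": 0.02},
  {"y": -0.012,"finger_gap": 0.02},
  {"y": -0.0153,"finger_gap": 0.02},
  {"y": -0.0153,"finger_gap": 0.02},
  {"y": -0.0153,"finger_gap": 0.02},
])

```text
clock: 20.58
position: [0.4829, -0.0238, 0.0879]
ee_rot: [0.703, 0.711, 0.002, 0.002]
ft_force: [10.5, -0.8, -6.0]
grip_width: 0.105
grasp_force: 77.8
```

```bash
python3 go.py .4930 -.0235 .087 -1.559
```

```text
rv [ 0.0051 -0.      0.0002] d [0.0002 0.0101 0.0009] F [10.5 -0.8 -6. ] w 0.105 t 20.575 pos [ 0.4829 -0.0238  0.0879]
```

In the tool's units: -0.0672 m is -0.0896, -0.0595 m is -0.0793, 0.34 rad is 0.1082.

nudge_tcp([
  {"wy": 0.0095,"z": -0.008,"finger_gap": 0.02},
  {"wy": 0.0191,"z": -0.016,"finger_gap": 0.02},
  {"wy": 0.0318,"x": -0.0003,"z": -0.0267,"finger_gap": 0.02},
  {"wy": 0.0477,"x": -0.0015,"z": -0.04,"finger_gap": 0.02},
  {"wy": 0.0637,"x": -0.0032,"z": -0.0532,"finger_gap": 0.02},
  {"wy": 0.0796,"x": -0.0056,"z": -0.0661,"finger_gap": 0.02},
  {"wy": 0.0955,"x": -0.0087,"z": -0.0793,"finger_gap": 0.02},
  {"wy": 0.1082,"x": -0.0117,"z": -0.0896,"finger_gap": 0.02},
  {"wy": 0.1082,"x": -0.0117,"z": -0.0896,"finger_gap": 0.02},
  {"wy": 0.1082,"x": -0.0117,"z": -0.0896,"finger_gap": 0.02},
  {"wy": 0.1082,"x": -0.0117,"z": -0.0896,"finger_gap": 0.02},
  {"wy": 0.1082,"x": -0.0117,"z": -0.0896,"finger_gap": 0.02},
])

```text
clock: 22.08
position: [0.4826, -0.0337, 0.1546]
ee_rot: [0.693, 0.701, 0.12, -0.118]
ft_force: [10.6, -3.1, -7.5]
grip_width: 0.101
grasp_force: 78.0
```

```bash
python3 go.py .4930 -.0235 .087 -1.559
python3 - <<'E'
from workcell import manip
import cv2,numpy as np
im=manip.camera("scene")
g=cv2.resize(im[120:265,230:380],None,fx=4,fy=4,interpolation=cv2.INTER_CUBIC)
cv2.imwrite("pics/end.png",g)
E
```

```text
rv [ 0.0045 -0.3381 -0.0007] d [-0.0129  0.0102  0.0671] F [10.6 -3.1 -7.5] w 0.101 t 22.075 pos [ 0.4826 -0.0337  0.1546]
```

View pics/end.png

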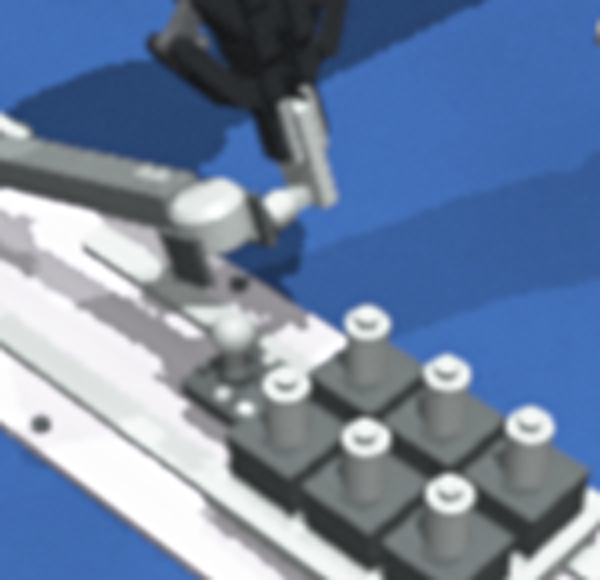

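The picture shows the coupler (scene px ~(283,172)) lifted clear of the bare ball (~(289,204)), held by the tab, with all six inserts seated. The tool rose 67 mm. Handing in.

nudge_tcp([
  {"finger_gap": 0.02},
  {"finger_gap": 0.02},
])

```text
clock: 22.38
position: [0.4826, -0.0337, 0.1545]
ee_rot: [0.693, 0.701, 0.12, -0.118]
ft_force: [10.5, -4.0, -6.7]
grip_width: 0.107
grasp_force: 78.0
```

```bash
python3 -c "
from workcell import manip
print(manip.hand_in())"
```

```text
the job is handed in; nothing more can be done
None
```

I handed the job in at about 22 s: both empty nests were filled and seated, one spare was left in the rack, and the latch was pulled about 11 mm. The coupler is held by the tab about 67 mm above the ball, judging by the tool's rise; hand-in returned no verdict.

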